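Set the jig carriage and hold a pipe flange over its studs

ROBOT

A 6-joint arm with a two-finger parallel gripper is mounted at the origin on the work surface. World frame = base frame: x ahead of the robot, y to its left, z up, the work surface at z = 0. Lengths are in m, angles in degrees, forces in N, time in s.
With the tool pointing down it reaches from about 0.4 to 0.825 m from the base axis. Payload 7 kg.
Tool frame: the origin (TCP) lies midway between the tips of the shut fingers; the grasp point (between the pads) lies r.grasp_offset behind it (r.grasp_offset is the distance from the TCP to the grasp point, in m); z points along the fingers, y is the direction in which the jaws open and shut (so a half turn about z gives the same grasp; the last joint's range is limited). The gripper opens to 88 mm and grips with 3 to 60 N. Pads are 19 mm wide; open, the fingers measure 130 mm over their backs; the gripper's body (78 mm by 193 mm) begins 47 mm behind the grasp point.
Start: joints at [-53.451, 20.546, 0.682, 0, -70.136, -16.507], TCP at [0.231, -0.634, 0.227] pointing down, gripper open.
Joint ranges: [-176.03, 176.03], [-82.01, 121.73], [-58.28, 71.71], [-173.87, 95.51], [-174.79, -0.11], [-173.66, 173.66]. Speed limits (degrees/s): [136.94, 136.94, 172.46, 180, 180, 180].

INTERFACE

Orientations are given as [roll, pitch, yaw] about the fixed x, y, z axes, in that order (R = Rz(yaw) Ry(pitch) Rx(roll)).
In Python, from plant import status, imaging, r gives the robot as it stands.
- The arm moves only by the tool apply_moves, never from a script. Its argument "moves" is a list of rows, each a list of 6 numbers: the shift along the tool's x, y, z in units of 200 mm (1.0 is 200 mm), then the turn, a rotation vector about the tool's x, y, z in units of 90 degrees (1.0 is 90 degrees). In form: [[tx, ty, tz, rx, ry, rz], ...]. A call has 1 to 12 rows; each row is the pose to reach, as a shift and turn from the pose measured when the call began, along the tool's axes at that moment; what a row does not reach only later rows make up. A row lasts 1/8 s, in which the tool goes at most 62.5 mm and 10.7 degrees, less where a joint would pass 70% of its speed; a pose out of reach is approached as far as the arm can. A call with a number of a shift or a turn outside -1 to 1 is refused whole. A call with a gripper value outside its range is refused whole. "hand" is the closure, from -1 (fully open) to 1 (shut), set as the call begins (left out, the last holds). The fingers move at their own pace and stop on an object; "grip_force" is the grip in N (left out, the last holds). Time passes only in rows, so rows that repeat a pose let the fingers close. It gives the time, the measured TCP pose, the force and the opening at its end, in the units of the state.
- status.get_state(): the state, without advancing time (a new reading comes with each control period).
- imaging.capture(name): name is "scene" or "top" or "wrist"; returns (picture, depth): 400x640x3 uint8, blue, green, red; 400x640 float32, m along the optical axis (not along the pixel's ray), 0 where there is no reading.
- imaging.camera_info(name): a dict with "fx", "fy", "cx", "cy" (pixels), "k1" (the pictures are not rectified: a ray, as slopes to the right and down, at radius r is drawn at 1 + k1 r^2 times it, then the intrinsics apply), "T" (4x4, takes a point from camera to world coordinates). Camera axes: x right, y up, looking along -z (the intrinsics and any distortion apply to the point x, -y, -z); pixel columns grow to the right and rows downward; lengths in m; the calibration is good to about 2 mm. A picture is of the moment at which its call begins: read the wrist's pose just before it. camera_info takes no time and is no camera call; for the wrist camera it gives the pose at the moment of the call.
- r.close_job(): hands the job in, once; it reports no verdict.
The state is a dict: "time_s": time; "joints": joint angles; "qd": joint speeds; "joint_torque": joint torques, N m; "tcp_pos": TCP position; "eef_rot": TCP orientation; "contact_force": force on the tool from outside, world axes, zero at the start; "moment": the same for the moment, N m; "gripper_width": finger opening in m.
Only numpy, scipy, OpenCV 4.12 (cv2) and the standard library are available. Lean on these libraries where they do the work, as an engineer would, in place of code of your own. Each camera call takes 0.05 s, during which the arm holds its last target.

TASK

On the bench jig, first slide the carriage by its upright grip until its index tab lines up with the pointer on the jig's edge. Then pick up the pipe flange from the mat, carry it across the socket rail without touching the rail, and hold it level over the carriage's two studs, each hole centred over a stud, with its underside about 15 mm above the stud tips so that I can slip the gasket in. Finish while still holding it there, still and clear of the jig: never let the flange touch the jig, and leave the carriage set and the wrench, jar and loose gasket alone.

Things in the scene. Friction and masses are not known exactly. Their poses are not given: they have to be found in the camera images.
- jig: Fixed aluminium jig plate, 320 (x) x 120 (y) x 14 mm, left or right of the rail. Origin on the bench, mid-width; the plate reaches from 170 mm behind to 150 mm ahead of it. Its x axis is the track, pointing away from the robot, turned up to 0.3 rad; z up. The carriage on it is a dark steel plate 185 x 100 x 15 mm, its top 35 mm above the bench.
- carriage (a joint): Slide of the carriage along the jig's +x, in m: 0 at the end nearest the robot, 0.11 at the far end. It resists with about 2.5 N of friction and stays where it is left.
- grip_mid (a point): Centre of the carriage's upright black grip, a block 20 mm along the track, 30 mm across it and 45 mm tall, standing on the carriage near its robot-side end (its top is 80 mm above the bench). Axes as the jig's. It moves with the carriage.
- tab_tip (a point): Outer end of the index tab, a thin light metal bar 4 mm wide lying across the carriage's top at its -y edge, 60 mm ahead of the grip. It moves with the carriage; axes as the jig's.
- pointer_tip (a point): Tip of the pointer, a small light metal post, 16 mm along the track and 39 mm tall, clamped to the jig's -y edge; it does not move and points across the track at the carriage. Its axes are the jig's: the carriage is set when the tab is level with it along x, always 30 mm or more further along +x than at the start.
- stud_tips (a point): Midpoint between the tips of the two upright steel studs on the carriage, 120 mm ahead of the grip, at the height of their tips (65 mm above the bench, 30 mm above the carriage's top). The studs are 10 mm in diameter and stand 40 mm to each side of this point along its y axis (across the track). Axes as the jig's. It moves with the carriage.
- flange_mid (a point): Centre, 35 mm above the underside, of the loose steel pipe flange: a flat plate 60 (x) x 116 (y) x 10 mm with a 16 mm hole 40 mm to each side along its y axis, and a stub pipe 42 mm in outside diameter rising 60 mm from its middle (70 mm tall in all). z up along the pipe. It lies plate down, on the other side of the rail from the jig. A half turn about z makes no difference.
- flange: The same flange, origin at the centre of its underside; about 0.55 kg. It starts on a black rubber mat 4 mm thick.
- rail: Fixed socket rail between the jig and the mat: a grey bar 270 (x) x 40 (y) x 20 mm with five upright sockets along it, the tallest reaching 105 mm above the bench. Origin on the bench at its centre; long axis x.
- wrench: Loose wrench, 160 mm long, lying across the far end of the mat; leave it alone.
- jar: Loose closed jar, 60 mm in diameter and 75 mm tall, beyond the work; leave it alone.
- gasket: Loose flat copper gasket, 60 x 116 x 4 mm, beyond the work; leave it alone.
Mind the look-alikes: they are no part of the job. Of the things that look like the flange, take the one that is farthest from the robot's base at the start.

How it is judged:
By the outcome, as a careful person would: the job done as asked, in the order asked, and still so for the second after the job is handed in, while the arm keeps its last pose, push and grip.
It also fails if it takes over 61 s, if anything falls off the work surface, if the arm or the gripper's body presses on something with over 40 N, if the wrist force passes 120 N, or if a joint passes its speed limit or range.

## Working session

There is one attempt and no reset: what is moved stays moved. The work goes in short steps, Python scripts to look and compute and a tool call to move; the robot and the scene stay as the last step left them, time stands still between calls to the robot, and variables do not carry over. Pictures are saved under pics/ and viewed, and the job is handed in when it is done.

Besides the shell and the picture viewer there is one more tool, called after "Request:" as name(argument=value, ...), one argument or row to a line, values as JSON. apply_moves: Moves the arm, as the interface text tells. Its arguments: {"type":"object","properties":{"moves":{"type":"array","items":{"type":"array","items":{"type":"number"}}},"hand":{"type":"number"},"grip_force":{"type":"number"}},"required":["moves"]}

```bash
ls; mkdir -p pics; python3 - <<'E'
from plant import status, imaging, r
import cv2, numpy as np
print(status.get_state(), r.grasp_offset)
for n in ("scene","top","wrist"):
    print(n, imaging.camera_info(n))
for n in ("scene","top"):
    p,d=imaging.capture(n); cv2.imwrite(f"pics/{n}0.png",p); np.save(f"pics/{n}0.npy",d)
E
```

```text
pics
{'time_s': 0.0, 'joints': array([-5.34516021e+01,  2.05921615e+01,  6.31751400e-01, -2.06236910e-02,
       -7.01367845e+01, -1.65084505e+01]), 'qd': array([-0.0295352 ,  0.02817881,  0.01424061,  0.02878536,  0.00603196,
        0.01962506]), 'joint_torque': array([ 8.84177389e-04, -5.82721925e+01,  2.93060660e+01,  6.99704200e+00,
        7.00753473e-03, -1.58020171e-04]), 'tcp_pos': array([ 0.23111668, -0.63365162,  0.22559756]), 'eef_rot': array([ 1.79901303e+02, -9.03310746e-03, -1.59967069e+02]), 'contact_force': array([-0.80894797, -0.71684369, -0.08987904]), 'moment': array([-0.04621665,  0.00841801,  0.0194182 ]), 'gripper_width': 0.08790055676400106} 0.0188
scene {'fx': 386.22667460731606, 'fy': 386.22667460731606, 'cx': 319.1821004573588, 'cy': 195.7256636549605, 'k1': -0.05584067534390702, 'T': array([[ 0.79315191, -0.39273461,  0.4654778 ,  0.95207949],
       [ 0.60902006,  0.51416683, -0.60392635, -0.5566175 ],
       [-0.00215047,  0.76249065,  0.64699566,  0.65528676],
       [ 0.        ,  0.        ,  0.        ,  1.        ]])}
top {'fx': 446.06069004112754, 'fy': 446.06069004112754, 'cx': 316.69031031426766, 'cy': 214.49840190157056, 'k1': -0.04282927748864112, 'T': array([[ 0.02688429,  0.99201721, -0.12320349,  0.39941742],
       [-0.99928609,  0.02994252,  0.02303834, -0.00565963],
       [ 0.02654345,  0.12249616,  0.99211397,  1.12709752],
       [ 0.        ,  0.        ,  0.        ,  1.        ]])}
wrist {'fx': 307.09747228670363, 'fy': 307.09747228670363, 'cx': 319.6422855354164, 'cy': 199.20744460874187, 'k1': -0.0510156434564565, 'T': array([[-0.34287975, -0.89483524, -0.28583802,  0.15308715],
       [ 0.9393773 , -0.32599238, -0.10629793, -0.66285374],
       [ 0.00193812, -0.30495715,  0.9523641 ,  0.38340832],
       [ 0.        ,  0.        ,  0.        ,  1.        ]])}
```

View pics/scene0.png

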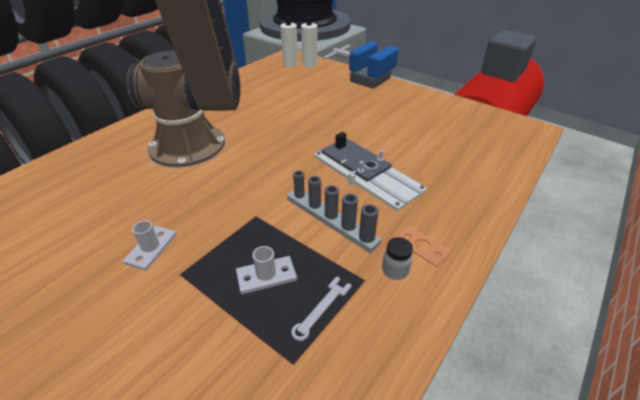

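View pics/top0.png

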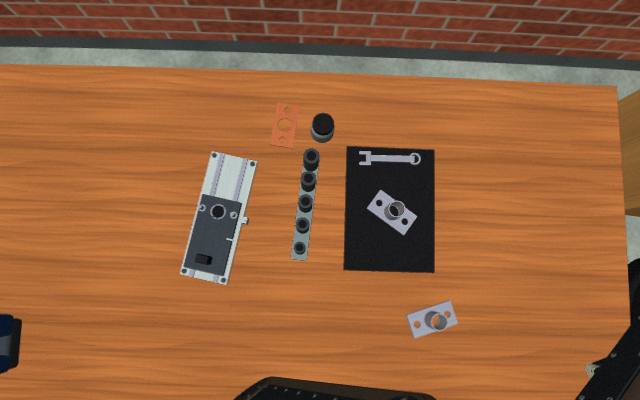

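Two things look like the flange: top (394,212) on the mat, and (434,320) on bare bench nearer the robot. The one on the mat fits, since it is farther from the base and on the black mat. I'll confirm this in enlarged crops.

```bash
cat > h.py <<'E'
import numpy as np, cv2
from plant import status, imaging, r
def ray(info,u,v):
    K=np.array([[info['fx'],0,info['cx']],[0,info['fy'],info['cy']],[0,0,1.]])
    p=cv2.undistortPointsIter(np.array([[[u,v]]],float),K,np.array([info['k1'],0,0,0.]),None,None,(3,50,1e-10))[0,0]
    return np.array([p[0],-p[1],-1.])
def atz(info,u,v,z):
    T=info['T']; d=T[:3,:3]@ray(info,u,v); o=T[:3,3]
    return o+d*(z-o[2])/d[2]
def proj(info,P):
    T=info['T']; c=T[:3,:3].T@(np.asarray(P)-T[:3,3])
    x,y=c[0]/-c[2],-c[1]/-c[2]; s=1+info['k1']*(x*x+y*y)
    return np.array([info['fx']*x*s+info['cx'],info['fy']*y*s+info['cy']])
def crop(p,x0,y0,w,h,s,name):
    c=cv2.resize(p[y0:y0+h,x0:x0+w],None,fx=s,fy=s,interpolation=cv2.INTER_CUBIC)
    for i in range(0,w,10):
        cv2.line(c,(i*s,0),(i*s,6 if i%50 else 14),(0,255,255),1)
        if i%20==0: cv2.putText(c,str(x0+i),(i*s,24),0,.35,(0,255,255),1)
    for i in range(0,h,10):
        cv2.line(c,(0,i*s),(6,i*s),(0,255,255),1)
        if i%20==0: cv2.putText(c,str(y0+i),(8,i*s+4),0,.35,(0,255,255),1)
    cv2.imwrite(name,c)
E
python3 - <<'E'
from h import *
p=cv2.imread('pics/top0.png')
crop(p,170,145,100,145,4,'pics/c_jig.png')
crop(p,340,140,130,200,3,'pics/c_fl.png')
E
```

```text
(no output)
```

View pics/c_jig.png

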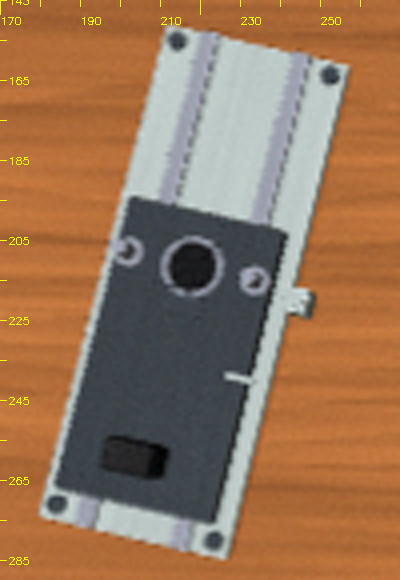

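View pics/c_fl.png

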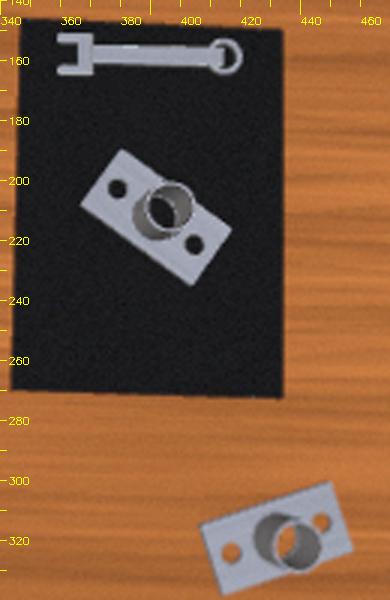

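```bash
python3 - <<'E'
from h import *
np.set_printoptions(precision=4,suppress=True)
I=imaging.camera_info('top')
def m(n,u,v,z):
    P=atz(I,u,v,z); print(n,P[:2]); return P[:2]
fl=m('FL',211.2,151.7,.014);fr=m('FR',257.2,161.5,.014);nl=m('NL',179.5,274.2,.014);nr=m('NR',226.5,285,.014)
def ang(a,b): return np.degrees(np.arctan2(*(b-a)[::-1]))
print(ang(nl,fl),ang(nr,fr),ang(fr,fl)-90,np.linalg.norm(fl-nl),np.linalg.norm(fl-fr))
cl=m('CFL',202,194,.035);cr=m('CFR',242,203.5,.035);dl=m('CNL',183.5,266.7,.035);dr=m('CNR',223.7,276,.035)
print(ang(dl,cl),ang(dr,cr),np.linalg.norm(cl-dl),np.linalg.norm(cl-cr))
s1=m('SL',201.7,207,.065);s2=m('SR',233.5,215,.065);print(np.linalg.norm(s1-s2),ang(s2,s1)-90,(s1+s2)/2)
t=m('tab',233.7,240,.036);p=m('ptr',241.5,219.5,.039)
h1=m('H1',379,202.7,.014);h2=m('H2',404.7,221.3,.014);print(np.linalg.norm(h1-h2),ang(h2,h1),(h1+h2)/2)
m('pipe',340+170/3,140+207/3,.074)
m('decoy',434,320,.05)
for n,u,v,z in [('rail near',299,260,.02),('rail far',314,150,.02),('gasket',284,125,.004),('jar',322,120,.075),('wrench l',361,158,.01),('wrench r',420,158,.01)]: m(n,u,v,z)
E
```

```text
FL [0.6909 0.242 ]
FR [0.669  0.1237]
NL [0.3791 0.3028]
NR [0.3562 0.1857]
-11.036069117237634 -11.220413879514462 -10.480893083890251 0.31766675565317326 0.12034677596443713
CFL [0.5775 0.2538]
CFR [0.5568 0.154 ]
CNL [0.3978 0.2884]
CNR [0.3784 0.1899]
-10.882843042634802 -11.389332582907013 0.18297787769837595 0.10199395950409003
SL [0.5411 0.2456]
SR [0.5241 0.1686]
0.07886988223233743 -12.440119562474948 [0.5326 0.2071]
tab [0.4661 0.1698]
ptr [0.5167 0.1527]
H1 [ 0.5725 -0.1886]
H2 [ 0.527  -0.2544]
0.0799974627135829 55.336457461048234 [ 0.5498 -0.2215]
pipe [ 0.5493 -0.2215]
decoy [ 0.2873 -0.3183]
rail near [0.4224 0.0093]
rail far [ 0.7023 -0.0201]
gasket [0.7709 0.0596]
jar [ 0.7634 -0.0368]
wrench l [ 0.6881 -0.1417]
wrench r [ 0.6935 -0.295 ]
```

```bash
cat >> h.py <<'E'
from scipy.spatial.transform import Rotation as Ro
def plan(pos,yaw):
    s=status.get_state(); R0=Ro.from_euler('xyz',s['eef_rot'],degrees=True)
    R1=Ro.from_euler('xyz',[180,0,yaw],degrees=True)
    sh=R0.inv().apply(np.array(pos)-s['tcp_pos'])
    rv=(R0.inv()*R1).as_rotvec(degrees=True)
    print('t',s['time_s'],'shift',np.round(sh/.2,4),'turn',np.round(rv/90,4),'n>=',np.linalg.norm(sh)/.0625,np.linalg.norm(rv)/10.7)
E
python3 - <<'E'
from h import *
plan([.43,-.28,.26],-140)
E
```

```text
t 0.1 shift [-1.5401  1.3212 -0.1697] turn [ 1.000e-03  1.000e-04 -2.218e-01] n>= 6.515938662986188 1.865717983866714
```

Request:
apply_moves(
  moves=[
    [-0.23, 0.2, -0.04, 0, 0, -0.05],
    [-0.46, 0.4, -0.08, 0, 0, -0.11],
    [-0.7, 0.6, -0.12, 0, 0, -0.17],
    [-0.92, 0.79, -0.17, 0, 0, -0.22],
    [-0.92, 0.79, -0.17, 0, 0, -0.22],
  ],
  hand=-1,
)

```text
time_s: 0.72
tcp_pos: [0.3519, -0.4196, 0.2611]
eef_rot: [-180.0, 0.1, -139.8]
contact_force: [-0.3, -0.9, -0.1]
gripper_width: 0.0877
```

```bash
python3 - <<'E'
from h import *
print(status.get_state()['tcp_pos'],status.get_state()['eef_rot'])
plan([.46,-.18,.27],-101)
E
```

```text
[ 0.35189137 -0.41961327  0.26113664] [-1.79972757e+02  8.37804554e-02 -1.39839227e+02]
t 0.725 shift [-1.1858  0.567  -0.0429] turn [-0.0006  0.0008 -0.4315] n>= 4.208351459222382 3.629845161908173
```

Request:
apply_moves(
  moves=[
    [-0.25, 0.13, -0.01, 0, 0, -0.11],
    [-0.5, 0.26, -0.02, 0, 0, -0.22],
    [-0.75, 0.38, -0.03, 0, 0, -0.33],
    [-1.0, 0.5, -0.04, 0, 0, -0.43],
    [-1.0, 0.5, -0.04, 0, 0, -0.43],
  ],
)

```text
time_s: 1.35
tcp_pos: [0.4414, -0.212, 0.2693]
eef_rot: [-179.9, 0.1, -100.8]
contact_force: [-0.1, -0.1, 0.2]
gripper_width: 0.0876
```

```bash
python3 - <<'E'
from h import *
I=imaging.camera_info('wrist');print(status.get_state()['tcp_pos'],I['T'][:3,3]); p,d=imaging.capture('wrist'); cv2.imwrite('pics/w1.png',p); np.savez('pics/w1.npz',T=I['T'])
plan([.42,.1,.27],-101)
E
```

```text
[ 0.4413537  -0.2119792   0.26925074] [ 0.42535585 -0.2941384   0.42694857]
t 1.4 shift [-1.5175  0.4005 -0.0034] turn [-0.0005  0.0005 -0.0001] n>= 5.0222971447819 0.0062552719289998065
```

View pics/w1.png

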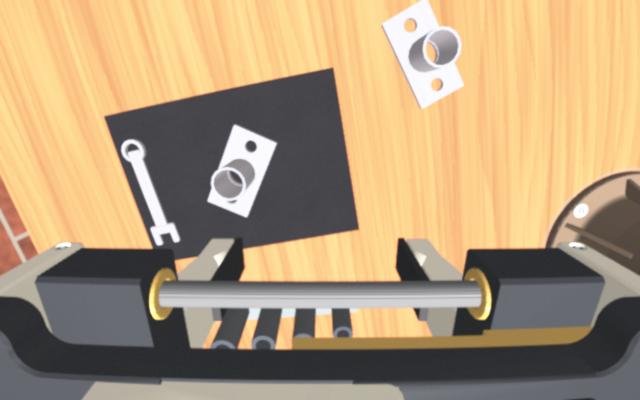

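Request:
apply_moves(
  moves=[
    [-0.25, 0.07, 0, 0, 0, 0],
    [-0.5, 0.14, 0, 0, 0, 0],
    [-0.75, 0.21, 0, 0, 0, 0],
    [-1.0, 0.28, 0, 0, 0, 0],
    [-1.0, 0.28, 0, 0, 0, 0],
  ],
)

```text
time_s: 2.02
tcp_pos: [0.4237, -0.0047, 0.2692]
eef_rot: [-180.0, 0.1, -100.9]
contact_force: [0.7, 0.3, 1.1]
gripper_width: 0.0876
```

```bash
python3 - <<'E'
from h import *
p=cv2.imread('pics/w1.png'); crop(p,190,110,100,120,5,'pics/c_w1.png')
plan([.42,.21,.27],-101.1)
E
```

```text
t 2.025 shift [-1.0508  0.2214 -0.0031] turn [-0.0005  0.0007  0.0022] n>= 3.4363745459628285 0.019394994886871807
```

View pics/c_w1.png

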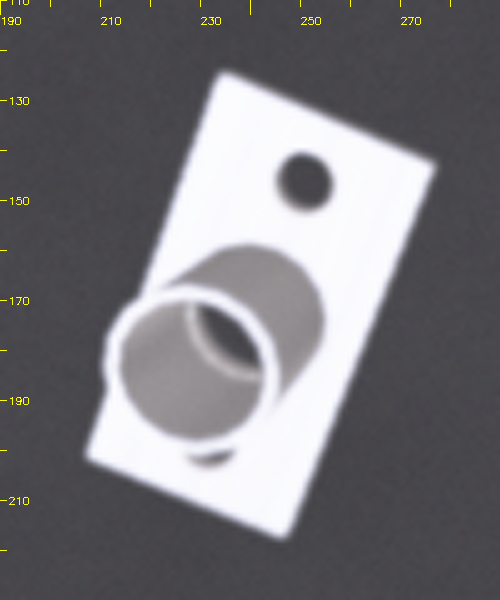

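Request:
apply_moves(
  moves=[
    [-0.25, 0.06, 0, 0, 0, 0],
    [-0.5, 0.12, 0, 0, 0, 0],
    [-0.75, 0.18, 0, 0, 0, 0],
    [-1.0, 0.22, 0, 0, 0, 0],
    [-1.0, 0.22, 0, 0, 0, 0],
  ],
)

```text
time_s: 2.65
tcp_pos: [0.4192, 0.2009, 0.2686]
eef_rot: [-180.0, -0.0, -100.9]
contact_force: [-0.3, -0.1, -0.5]
gripper_width: 0.0879
```

```bash
python3 - <<'E'
from h import *
np.set_printoptions(precision=4,suppress=True)
J=imaging.camera_info('wrist'); J['T']=np.load('pics/w1.npz')['T']
C=[atz(J,*q,.014)[:2] for q in [(234.4,124.2),(277.2,142.6),(207.2,201.4),(247.6,217.6)]]
print('mid',np.mean(C,0),'ang',[np.degrees(np.arctan2(*(a-b)[::-1])) for a,b in[(C[2],C[0]),(C[3],C[1])]],np.linalg.norm(C[0]-C[2]),np.linalg.norm(C[0]-C[1]))
print(atz(J,251,146.2,.014),atz(J,228.2,184,.074))
I=imaging.camera_info('wrist');print(status.get_state()['tcp_pos']); p,d=imaging.capture('wrist'); cv2.imwrite('pics/w2.png',p); np.savez('pics/w2.npz',T=I['T'])
E
```

```text
mid [ 0.5502 -0.2214] ang [np.float64(55.081605240673035), np.float64(55.403371796401224)] 0.11746791212678771 0.06076739990975856
[ 0.5274 -0.2545  0.014 ] [ 0.5509 -0.2219  0.074 ]
[0.4192 0.2009 0.2686]
```

View pics/w2.png

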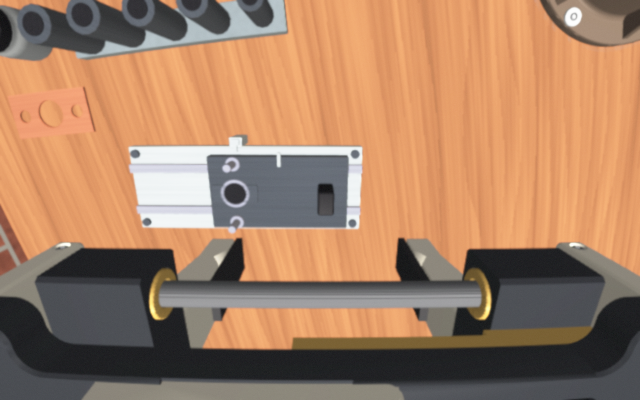

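```bash
python3 - <<'E'
from h import *
p=cv2.imread('pics/w2.png'); crop(p,200,130,165,105,4,'pics/c_w2.png')
E
```

```text
(no output)
```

View pics/c_w2.png

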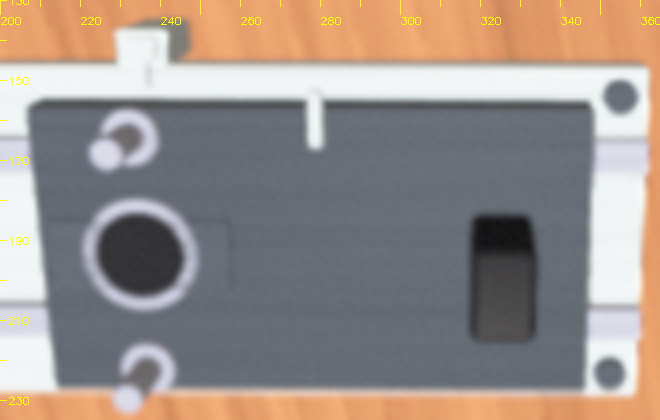

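```bash
python3 - <<'E'
from h import *
np.set_printoptions(precision=4,suppress=True)
J=imaging.camera_info('wrist'); J['T']=np.load('pics/w2.npz')['T']
s1=atz(J,226.5,168.2,.065)[:2];s2=atz(J,231.7,229.7,.065)[:2]
print('studs',s1,s2,(s1+s2)/2,np.linalg.norm(s1-s2),np.degrees(np.arctan2(*(s2-s1)[::-1]))-90)
print('grip',atz(J,326.2,204,.08),'tab',atz(J,278.7,153.5,.037),atz(J,279,166.5,.037),'ptr',[atz(J,x,145.5,.039)[:2] for x in (229,235.4,242)])
p=cv2.imread('pics/w2.png');p=cv2.convertScaleAbs(p,alpha=1.0)
c=cv2.resize(p[132:172,222:286],None,fx=12,fy=12,interpolation=cv2.INTER_CUBIC).astype(float)
c=np.clip((c-150)*255/105,0,255).astype('u1'); cv2.imwrite('pics/c_w2b.png',c)
E
```

```text
studs [0.5279 0.1729] [0.5438 0.2515] [0.5358 0.2122] 0.08023723027630456 -11.419508699934042
grip [0.4178 0.2352 0.08  ] tab [0.4666 0.1715 0.037 ] [0.47   0.1879 0.037 ] ptr [array([0.5257, 0.1492]), array([0.5177, 0.1508]), array([0.5095, 0.1524])]
```

View pics/c_w2b.png

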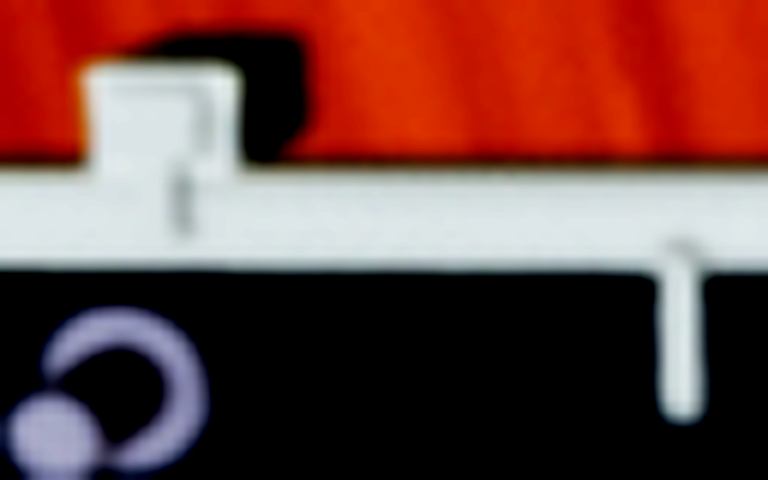

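```bash
python3 - <<'E'
from h import *
plan([.4165,.233,.10],-101.2)
plan([.4165,.233,.047],-101.2)
E
```

```text
t 2.7 shift [-0.1623  0.0436  0.8429] turn [ 0.0001 -0.0004  0.0027] n>= 2.7503635902031274 0.023376921012455535
t 2.7 shift [-0.1624  0.0435  1.1079] turn [ 0.0001 -0.0004  0.0027] n>= 3.585911660956178 0.023376921012455535
```

Request:
apply_moves(
  moves=[
    [-0.08, 0.02, 0.2, 0, 0, 0.003],
    [-0.16, 0.043, 0.4, 0, 0, 0.003],
    [-0.162, 0.043, 0.6, 0, 0, 0.003],
    [-0.162, 0.043, 0.75, 0, 0, 0.003],
    [-0.162, 0.043, 0.8, 0, 0, 0.003],
    [-0.162, 0.043, 0.8, 0, 0, 0.003],
  ],
)

```text
time_s: 3.45
tcp_pos: [0.4171, 0.2318, 0.1086]
eef_rot: [180.0, -0.1, -101.3]
contact_force: [0.1, 0.3, 0.5]
gripper_width: 0.0877
```

```bash
python3 - <<'E'
from h import *
plan([.4165,.233,.047],-101.2)
p,d=imaging.capture('scene'); crop(p,290,110,150,110,5,'pics/s1.png')
E
```

```text
t 3.45 shift [-0.0059  0.0041  0.3082] turn [ 0.0002 -0.001  -0.0013] n>= 0.9866070158369757 0.01435979565597674
```

View pics/s1.png

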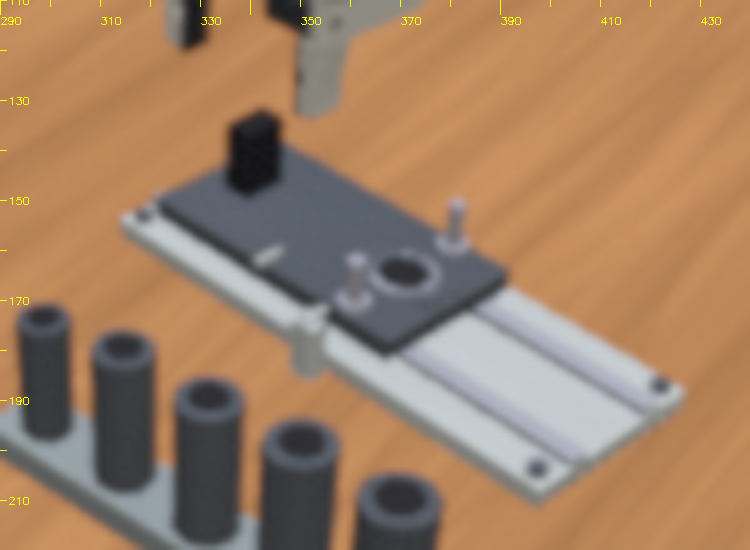

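Request:
apply_moves(
  moves=[
    [0, 0, 0.15, 0, 0, 0],
    [0, 0, 0.27, 0, 0, 0],
    [0, 0, 0.3, 0, 0, 0],
    [0, 0, 0.3, 0, 0, 0],
  ],
)

```text
time_s: 4.0
tcp_pos: [0.418, 0.2328, 0.0503]
eef_rot: [-179.9, 0.0, -101.3]
contact_force: [-0.1, 0.3, 0.6]
gripper_width: 0.0876
```

Request:
apply_moves(
  moves=[
    [0, 0, 0, 0, 0, 0],
    [0, 0, 0, 0, 0, 0],
    [0, 0, 0, 0, 0, 0],
    [0, 0, 0, 0, 0, 0],
    [0, 0, 0, 0, 0, 0],
    [0, 0, 0, 0, 0, 0],
    [0, 0, 0, 0, 0, 0],
    [0, 0, 0, 0, 0, 0],
  ],
  hand=1,
  grip_force=15,
)

```text
time_s: 5.0
tcp_pos: [0.418, 0.2328, 0.0502]
eef_rot: [-179.9, 0.0, -101.3]
contact_force: [-0.1, -0.1, -0.3]
gripper_width: 0.0202
```

```bash
python3 - <<'E'
from h import *
s=status.get_state();print(s['tcp_pos'],s['gripper_width'],s['contact_force'])
for n in('top','wrist'):
    I=imaging.camera_info(n); p,d=imaging.capture(n); cv2.imwrite(f'pics/{n}3.png',p)
p=cv2.imread('pics/top3.png'); crop(p,175,190,90,90,6,'pics/c_t3.png')
E
```

```text
[0.41802631 0.23279997 0.05023543] 0.020188575733371916 [-0.07813705 -0.11911532 -0.34994285]
```

View pics/c_t3.png

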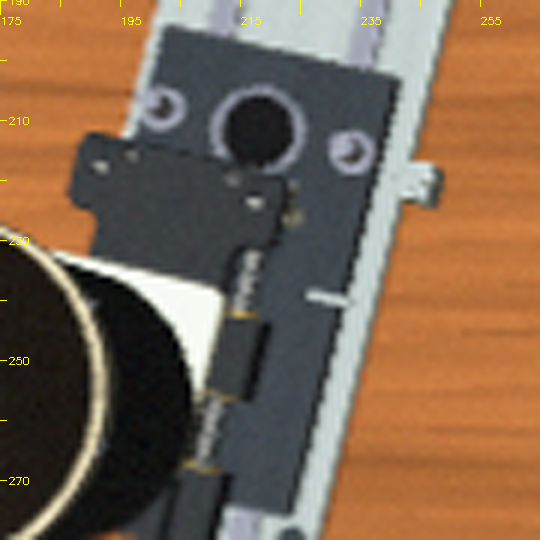

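View pics/wrist3.png

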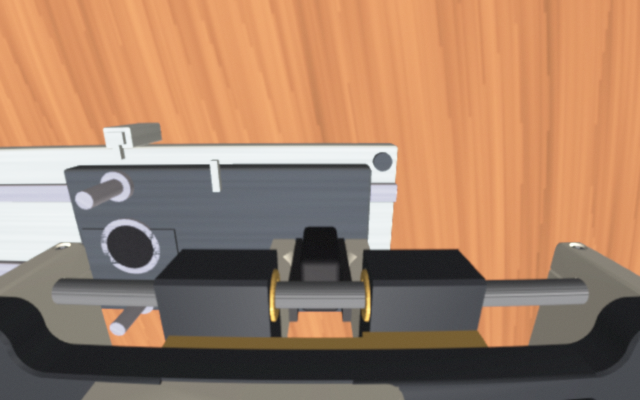

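```bash
python3 - <<'E'
from h import *
p=cv2.imread('pics/wrist3.png'); c=p[115:205,90:230]
c=np.clip((c.astype(float)-110)*255/145,0,255).astype('u1')
q=p.copy(); q[115:205,90:230]=c
crop(q,95,118,130,80,6,'pics/c_w3.png')
E
```

```text
(no output)
```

View pics/c_w3.png

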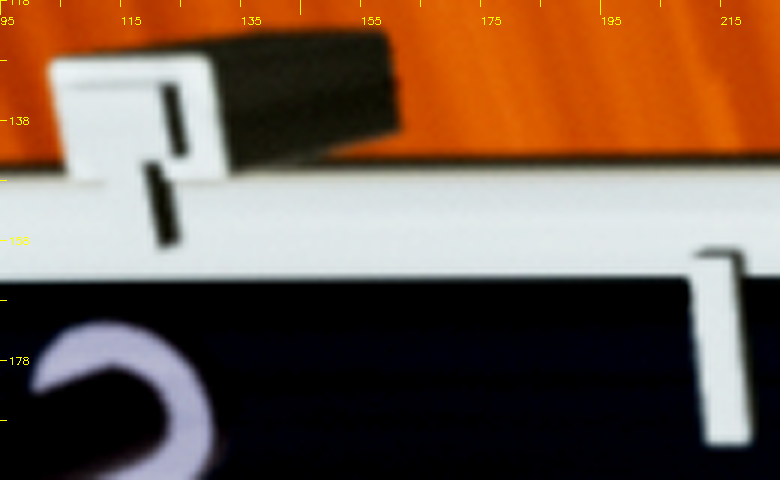

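Request:
apply_moves(
  moves=[
    [0, -0.04, 0, 0, 0, 0],
    [0, -0.08, 0, 0, 0, 0],
    [0, -0.12, 0, 0, 0, 0],
    [0, -0.16, 0, 0, 0, 0],
    [0, -0.2, 0, 0, 0, 0],
    [0, -0.2, 0, 0, 0, 0],
  ],
)

```text
time_s: 5.85
tcp_pos: [0.4583, 0.2248, 0.0502]
eef_rot: [-179.9, 0.0, -101.3]
contact_force: [2.6, 0.8, -1.2]
gripper_width: 0.0201
```

```bash
python3 - <<'E'
from h import *
np.set_printoptions(precision=4,suppress=True,linewidth=200)
s=status.get_state();print(s['tcp_pos'],s['gripper_width'],s['contact_force'])
I=imaging.camera_info('wrist'); p,d=imaging.capture('wrist'); cv2.imwrite('pics/w4.png',p); np.savez('pics/w4.npz',T=I['T'],d=d)
q=p.copy();c=p.astype(float); q=np.clip((c-110)*255/145,0,255).astype('u1')
crop(q,95,110,130,90,6,'pics/c_w4.png')
E
```

```text
[0.4583 0.2248 0.0502] 0.02006386056639517 [ 2.5617  0.8494 -1.1555]
```

View pics/c_w4.png

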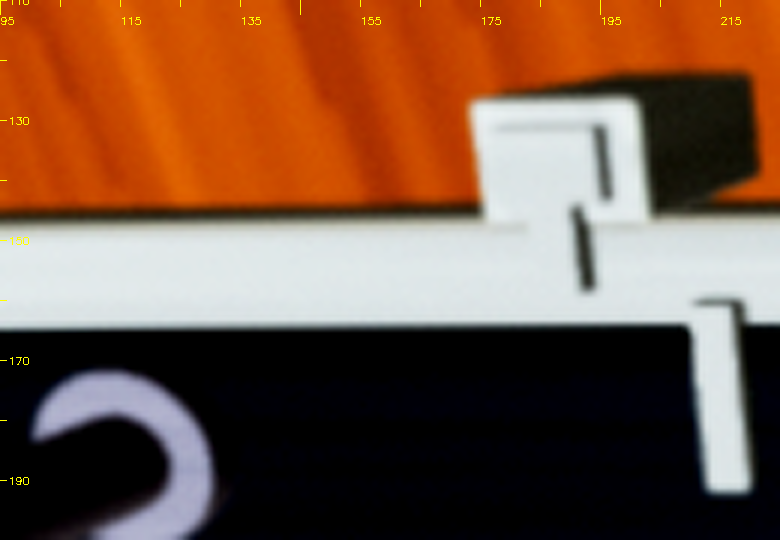

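View pics/w4.png

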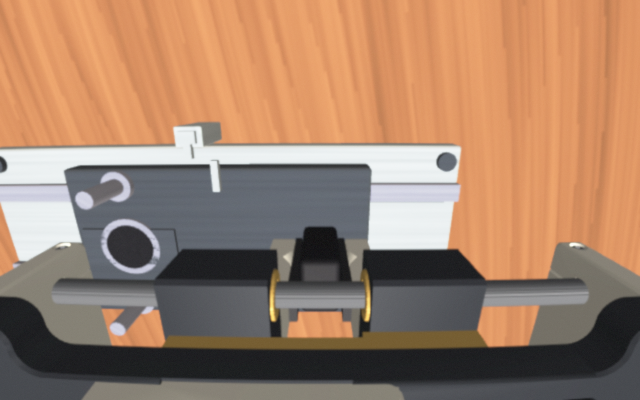

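```bash
python3 - <<'E'
from h import *
np.set_printoptions(precision=4,suppress=True,linewidth=200)
z=np.load('pics/w4.npz'); T=z['T'];d=z['d'];J=imaging.camera_info('wrist');J['T']=T
def w(u,v):
    P=T[:3,:3]@(ray(J,u,v)*d[int(round(v)),int(round(u))])+T[:3,3]; return P
for v in (127,131,135,140,145,150,155,158,162,170,180,188):
    print(v,[(u,round(float(w(u,v)[2])*1000)) for u in range(172,224,3)])
E
```

```text
127 [(172, 0), (175, 35), (178, 35), (181, 35), (184, 35), (187, 35), (190, 35), (193, 35), (196, 36), (199, 36), (202, 32), (205, 28), (208, 23), (211, 20), (214, 13), (217, 9), (220, 1), (223, 0)]
131 [(172, -1), (175, 36), (178, 37), (181, 38), (184, 37), (187, 37), (190, 38), (193, 39), (196, 35), (199, 34), (202, 33), (205, 28), (208, 23), (211, 19), (214, 14), (217, 9), (220, 2), (223, 0)]
135 [(172, -1), (175, 36), (178, 39), (181, 39), (184, 39), (187, 39), (190, 39), (193, 39), (196, 35), (199, 36), (202, 34), (205, 31), (208, 25), (211, 20), (214, 14), (217, 9), (220, 2), (223, 0)]
140 [(172, 0), (175, 35), (178, 38), (181, 39), (184, 39), (187, 38), (190, 38), (193, 37), (196, 36), (199, 36), (202, 34), (205, 31), (208, 26), (211, 20), (214, 15), (217, 12), (220, 0), (223, 0)]
145 [(172, 12), (175, 11), (178, 37), (181, 35), (184, 39), (187, 38), (190, 39), (193, 34), (196, 36), (199, 35), (202, 37), (205, 31), (208, 11), (211, 11), (214, 11), (217, 11), (220, 12), (223, 11)]
150 [(172, 12), (175, 14), (178, 14), (181, 13), (184, 39), (187, 38), (190, 38), (193, 14), (196,
[... 622 characters left out ...]
5), (202, 12), (205, 14), (208, 12), (211, 38), (214, 39), (217, 37), (220, 14), (223, 14)]
170 [(172, 34), (175, 34), (178, 35), (181, 35), (184, 35), (187, 35), (190, 33), (193, 35), (196, 34), (199, 33), (202, 34), (205, 34), (208, 35), (211, 39), (214, 38), (217, 40), (220, 35), (223, 35)]
180 [(172, 35), (175, 34), (178, 35), (181, 36), (184, 35), (187, 35), (190, 34), (193, 33), (196, 35), (199, 35), (202, 35), (205, 35), (208, 35), (211, 35), (214, 39), (217, 39), (220, 36), (223, 35)]
188 [(172, 35), (175, 35), (178, 34), (181, 34), (184, 34), (187, 34), (190, 35), (193, 34), (196, 35), (199, 35), (202, 34), (205, 35), (208, 35), (211, 35), (214, 38), (217, 38), (220, 37), (223, 35)]
```

```bash
python3 - <<'E'
from h import *
np.set_printoptions(precision=4,suppress=True,linewidth=200)
z=np.load('pics/w4.npz'); T=z['T'];d=z['d'];J=imaging.camera_info('wrist');J['T']=T
a=np.radians(-11.2);u=np.array([np.cos(a),np.sin(a)])
tr=lambda c,v,h=.039: atz(J,c,v,h)[:2]@u*1000
print('right edges: nib',tr(191.2,151.7),tr(192.3,158),'tab',tr(217.5,163.3),tr(219.2,181.7))
vv,uu=np.mgrid[145:195,172:226]
Z=np.array([[ (T[:3,:3]@(ray(J,c,v)*d[v,c])+T[:3,3])[2] for c in range(172,226)] for v in range(145,195)])
for v in list(range(148,160))+list(range(161,166)):
    cs=[c for c in range(172,226) if Z[v-145,c-172]>.03]
    print(v,cs and (cs[0],cs[-1],round(tr(cs[0]-.5,v),1),round(tr(cs[-1]+.5,v),1)))
g=cv2.cvtColor(cv2.imread('pics/w4.png'),6)
for v in (168,175,182): print(v,g[v,206:224])
for v in (150,153,156): print(v,g[v,180:200])
E
```

```text
right edges: nib 477.26204193820405 477.0747178444181 tab 463.0781752205988 463.1711461591769
148 (184, 192, np.float64(481.4), np.float64(476.3))
149 (184, 204, np.float64(481.4), np.float64(469.6))
150 (184, 192, np.float64(481.5), np.float64(476.4))
151 (184, 192, np.float64(481.6), np.float64(476.5))
152 (184, 193, np.float64(481.7), np.float64(476.0))
153 (184, 220, np.float64(481.7), np.float64(460.8))
154 (185, 193, np.float64(481.2), np.float64(476.1))
155 (185, 193, np.float64(481.3), np.float64(476.2))
156 (185, 193, np.float64(481.4), np.float64(476.3))
157 (185, 218, np.float64(481.5), np.float64(462.2))
158 (185, 198, np.float64(481.5), np.float64(473.5))
159 []
161 (210, 218, np.float64(467.5), np.float64(462.4))
162 (210, 218, np.float64(467.5), np.float64(462.4))
163 (210, 219, np.float64(467.6), np.float64(461.9))
164 (210, 219, np.float64(467.7), np.float64(462.0))
165 (210, 219, np.float64(467.7), np.float64(462.0))
168 [ 74  75  78 107 177 231 239 239 239 239 231 197 139 107  85  76  78  77]
175 [105 104 106 109 139 198 233 239 240 239 237 226 177 131 115 105 107 105]
182 [101 104 102 103 110 152 217 236 239 239 239 237 221 162 122 109 105 103]
150 [238 238 237 239 239 239 239 240 239 236 211 156 139 184 225 234 237 237 237 237]
153 [240 240 240 240 239 239 239 239 239 237 221 169 137 163 218 236 239 239 240 239]
156 [240 240 239 239 240 239 240 239 239 239 233 199 144 148 208 235 240 240 240 240]
```

Request:
apply_moves(
  moves=[
    [0, -0.025, 0, 0, 0, 0],
    [0, -0.05, 0, 0, 0, 0],
    [0, -0.07, 0, 0, 0, 0],
    [0, -0.07, 0, 0, 0, 0],
  ],
)

```text
time_s: 6.4
tcp_pos: [0.4723, 0.2221, 0.0502]
eef_rot: [-179.9, 0.0, -101.3]
contact_force: [1.5, 0.5, -1.1]
gripper_width: 0.02
```

```bash
cat > tab.py <<'E'
from h import *
import sys
s=status.get_state();print(s['tcp_pos'],s['gripper_width'],s['contact_force'])
J=imaging.camera_info('wrist'); p,d=imaging.capture('wrist'); n=sys.argv[1]; cv2.imwrite(f'pics/{n}.png',p); T=J['T']
np.savez(f'pics/{n}.npz',T=T,d=d)
q=np.clip((p.astype(float)-110)*255/145,0,255).astype('u1')
crop(q,170,110,80,90,6,f'pics/c_{n}.png')
E
python3 tab.py w5
```

```text
[0.47228684 0.22205494 0.05024666] 0.0199701955369817 [ 1.52895139  0.51925074 -1.13449026]
```

View pics/c_w5.png

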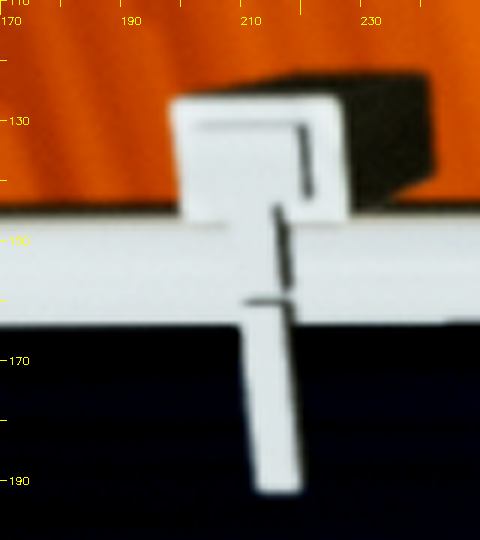

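Request:
apply_moves(
  moves=[
    [0, 0, 0, 0, 0, 0],
    [0, 0, 0, 0, 0, 0],
    [0, 0, 0, 0, 0, 0],
    [0, 0, 0, 0, 0, 0],
    [0, 0, 0, 0, 0, 0],
  ],
  hand=-1,
)

```text
time_s: 7.08
tcp_pos: [0.4722, 0.222, 0.0503]
eef_rot: [-179.9, 0.0, -101.3]
contact_force: [0.8, -0.4, 0.6]
gripper_width: 0.0644
```

Request:
apply_moves(
  moves=[
    [0, 0, -0.1, 0, 0, 0],
    [0, 0, -0.3, 0, 0, 0],
    [0, 0, -0.6, 0, 0, 0],
    [0, 0, -0.85, 0, 0, 0],
    [0, 0, -0.85, 0, 0, 0],
  ],
)

```text
time_s: 7.7
tcp_pos: [0.4737, 0.2234, 0.2248]
eef_rot: [-179.6, 0.4, -101.3]
contact_force: [-0.8, -0.1, -0.7]
gripper_width: 0.0876
```

```bash
python3 - <<'E'
from h import *
s=status.get_state();print(s['tcp_pos'],s['eef_rot'],s['gripper_width'])
J=imaging.camera_info('wrist'); p,d=imaging.capture('wrist'); cv2.imwrite('pics/w6.png',p); np.savez('pics/w6.npz',T=J['T'],d=d)
crop(p,140,130,220,140,3,'pics/c_w6.png')
E
```

```text
[0.47367541 0.22344225 0.22476875] [-179.5603041     0.42146363 -101.28009662] 0.08763236311352178
```

View pics/c_w6.png

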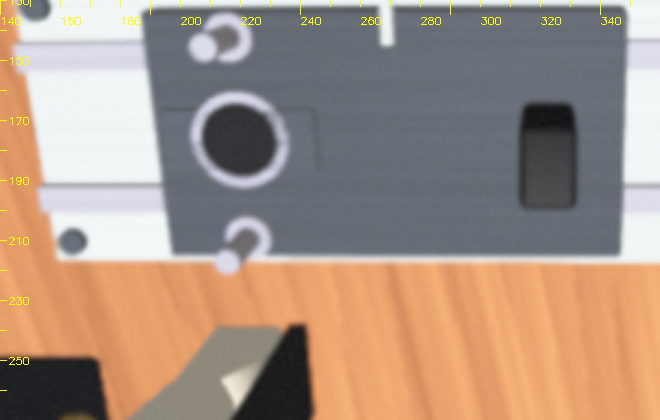

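```bash
python3 - <<'E'
from h import *
np.set_printoptions(precision=4,suppress=True,linewidth=200)
z=np.load('pics/w6.npz');J=imaging.camera_info('wrist');J['T']=z['T']
s1=atz(J,208,145.7,.065)[:2];s2=atz(J,215.7,217.7,.065)[:2]
print('studs',s1,s2,(s1+s2)/2,np.linalg.norm(s1-s2),np.degrees(np.arctan2(*(s2-s1)[::-1]))-90,'grip',atz(J,322.7,186.7,.08))
p=cv2.imread('pics/w6.png');q=np.clip((p.astype(float)-110)*255/145,0,255).astype('u1')
crop(q,235,90,60,60,8,'pics/c_w6b.png')
plan([.52,0.05,.25],-101)
E
```

```text
studs [0.581  0.1626] [0.5969 0.2412] [0.589  0.2019] 0.08027810419830214 -11.462248190907971 grip [0.4718 0.2249 0.08  ]
t 7.75 shift [ 0.7994 -0.4032 -0.141 ] turn [-0.003   0.0028 -0.0034] n>= 2.9003616019284477 0.04491990249058763
```

View pics/c_w6b.png

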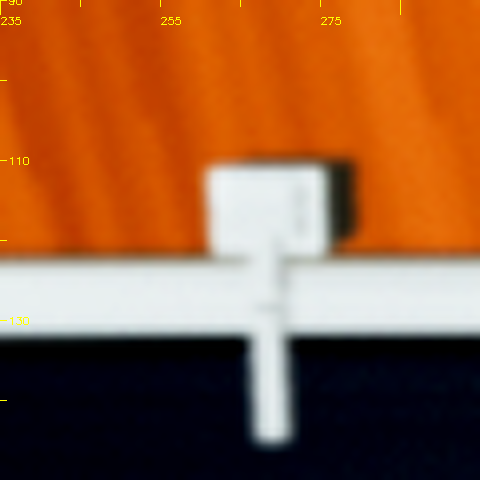

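Request:
apply_moves(
  moves=[
    [0.25, -0.1, -0.05, 0, 0, 0],
    [0.5, -0.2, -0.1, 0, 0, 0],
    [0.75, -0.3, -0.12, 0, 0, 0],
    [1.0, -0.35, -0.12, 0, 0, 0],
    [1.0, -0.35, -0.12, 0, 0, 0],
  ],
)

```text
time_s: 8.38
tcp_pos: [0.5006, 0.0099, 0.244]
eef_rot: [-179.9, 0.2, -101.5]
contact_force: [-0.0, 0.9, 0.4]
gripper_width: 0.0874
```

```bash
python3 - <<'E'
from h import *
plan([.5503,-.2216,.20],-124.7)
E
```

```text
t 8.375 shift [ 1.085  -0.4743  0.2177] turn [-0.001   0.0022  0.2573] n>= 3.852672564014692 2.164521526407757
```

Request:
apply_moves(
  moves=[
    [0.25, -0.11, 0, 0, 0, 0.06],
    [0.5, -0.22, 0.05, 0, 0, 0.13],
    [0.75, -0.35, 0.1, 0, 0, 0.2],
    [1.0, -0.45, 0.2, 0, 0.002, 0.257],
    [1.0, -0.45, 0.2, 0, 0.002, 0.257],
  ],
)

```text
time_s: 9.0
tcp_pos: [0.5476, -0.2061, 0.1996]
eef_rot: [179.8, -0.1, -125.0]
contact_force: [-0.3, 0.3, -0.2]
gripper_width: 0.0878
```

```bash
python3 - <<'E'
from h import *
plan([.5503,-.2216,.10],-124.7)
E
```

```text
t 9.0 shift [ 0.0547 -0.0577  0.4977] turn [ 0.0026 -0.0016 -0.0028] n>= 1.612708505376118 0.03492292616051463
```

Request:
apply_moves(
  moves=[
    [0.055, -0.058, 0.0, 0.002, -0.002, -0.003],
    [0.055, -0.058, 0.2, 0.002, -0.002, -0.003],
    [0.055, -0.058, 0.4, 0.002, -0.002, -0.003],
    [0.055, -0.058, 0.45, 0.002, -0.002, -0.003],
    [0.055, -0.058, 0.45, 0.002, -0.002, -0.003],
  ],
)

```text
time_s: 9.62
tcp_pos: [0.5507, -0.2214, 0.1098]
eef_rot: [179.9, 0.0, -124.6]
contact_force: [-0.4, -0.2, 0.3]
gripper_width: 0.0876
```

```bash
python3 - <<'E'
from h import *
plan([.5503,-.2216,.025],-124.7)
J=imaging.camera_info('wrist'); p,d=imaging.capture('wrist'); cv2.imwrite('pics/w7.png',p)
p,d=imaging.capture('scene'); crop(p,190,190,190,150,4,'pics/s7.png')
E
```

```text
t 9.625 shift [0.0022 0.0005 0.4239] turn [0.0008 0.0001 0.0011] n>= 1.3563914244977051 0.011321932410782878
```

View pics/w7.png

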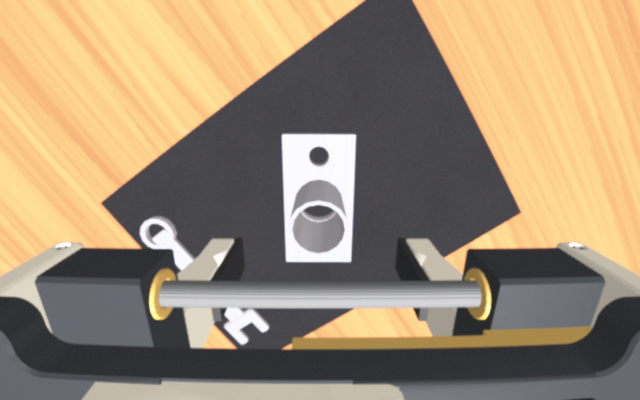

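View pics/s7.png

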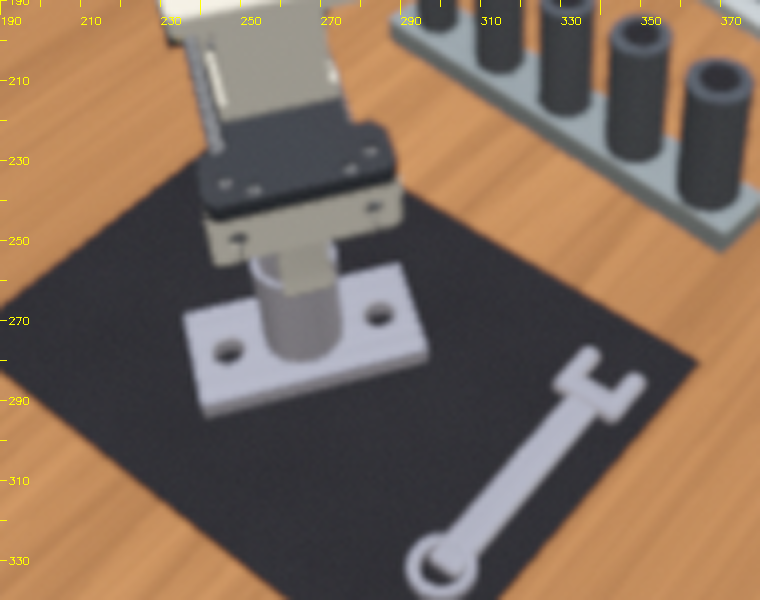

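The wrist view shows the flange centred between the fingers: plate columns 282–355, pipe at (319,215). It is the one on the mat, with the wrench clear. I'll descend and grip.

Request:
apply_moves(
  moves=[
    [0.002, 0, 0.15, 0, 0, 0],
    [0.002, 0, 0.3, 0, 0, 0],
    [0.002, 0, 0.4, 0, 0, 0],
    [0.002, 0, 0.42, 0, 0, 0],
    [0.002, 0, 0.42, 0, 0, 0],
  ],
)

```text
time_s: 10.35
tcp_pos: [0.5525, -0.222, 0.0285]
eef_rot: [-179.8, 0.1, -124.6]
contact_force: [0.3, 0.4, 0.4]
gripper_width: 0.0877
```

Request:
apply_moves(
  moves=[
    [0, 0, 0, 0, 0, 0],
    [0, 0, 0, 0, 0, 0],
    [0, 0, 0, 0, 0, 0],
    [0, 0, 0, 0, 0, 0],
    [0, 0, 0, 0, 0, 0],
    [0, 0, 0, 0, 0, 0],
    [0, 0, 0, 0, 0, 0],
    [0, 0, 0, 0, 0, 0],
  ],
  hand=1,
  grip_force=40,
)

```text
time_s: 11.35
tcp_pos: [0.5522, -0.2219, 0.0284]
eef_rot: [-179.9, 0.1, -124.6]
contact_force: [-2.7, 0.8, 2.3]
gripper_width: 0.041
```

Request:
apply_moves(
  moves=[
    [0, 0, -0.05, 0, 0, 0],
    [0, 0, -0.15, 0, 0, 0],
    [0, 0, -0.35, 0, 0, 0],
    [0, 0, -0.6, 0, 0, 0],
    [0, 0, -0.85, 0, 0, 0],
    [0, 0, -0.9, 0, 0, 0],
    [0, 0, -0.9, 0, 0, 0],
  ],
)

```text
time_s: 12.22
tcp_pos: [0.5512, -0.2217, 0.2079]
eef_rot: [-179.9, 0.2, -124.6]
contact_force: [-0.1, -0.5, -7.6]
gripper_width: 0.0409
```

```bash
python3 - <<'E'
from h import *
s=status.get_state();print(s['tcp_pos'],s['eef_rot'],s['gripper_width'],s['contact_force'])
J=imaging.camera_info('wrist'); p,d=imaging.capture('wrist'); cv2.imwrite('pics/w8.png',p); np.savez('pics/w8.npz',T=J['T'],d=d)
p,d=imaging.capture('scene'); cv2.imwrite('pics/s8.png',p)
plan([.589,.2019,.22],-101.2)
E
```

```text
[ 0.55118088 -0.22165762  0.20789927] [-1.79896692e+02  1.52540682e-01 -1.24625745e+02] 0.040949334198490714 [-0.12830824 -0.5471382  -7.55474635]
t 12.325 shift [-1.8523  1.0439 -0.067 ] turn [ 0.0007  0.0007 -0.2603] n>= 6.807144646097111 2.189538153719892
```

View pics/w8.png

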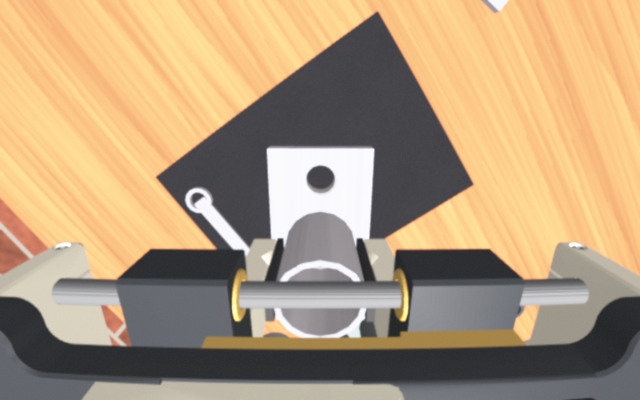

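View pics/s8.png

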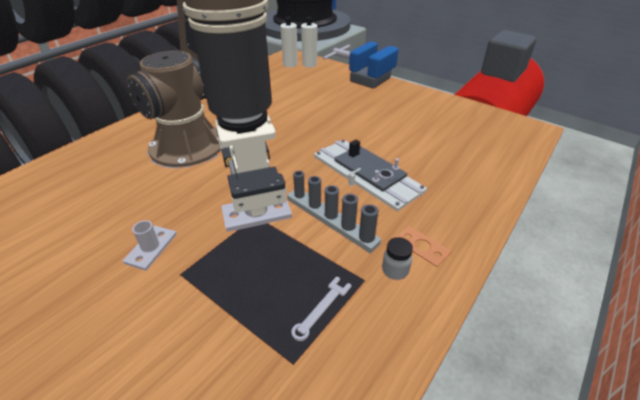

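```bash
python3 - <<'E'
from h import *
np.set_printoptions(precision=4,suppress=True,linewidth=200)
z=np.load('pics/w8.npz');J=imaging.camera_info('wrist');J['T']=z['T'];T=z['T'];d=z['d']
# tool pose at that time
tcp=np.array([.55118,-.22166,.2079]); R=Ro.from_euler('xyz',[-179.897,.1525,-124.626],degrees=True)
for n,u,v in [('cL',267,147.5),('cR',373.5,148),('hole',320,178.7)]:
    print(n,R.inv().apply(atz(J,u,v,tcp[2]-.0144)-tcp))
# depth plane of plate
pts=np.array([T[:3,:3]@(ray(J,u,v)*d[v,u])+T[:3,3] for v in range(152,235,3) for u in range(274,298,3)])
t=R.inv().apply(pts-tcp); A=np.c_[t[:,:2],np.ones(len(t))]; c=np.linalg.lstsq(A,t[:,2],rcond=None)[0]; print('plane',c,np.std(t[:,2]-A@c))
E
```

```text
cL [ 0.0588 -0.0296  0.0143]
cR [0.0585 0.03   0.0142]
hole [0.0408 0.0001 0.0143]
plane [-0.0892 -0.9263 -0.0028] 0.010858805766430276
```

Request:
apply_moves(
  moves=[
    [-0.1, 0.06, -0.02, 0, 0, 0],
    [-0.28, 0.16, -0.04, 0, 0, -0.05],
    [-0.5, 0.28, -0.06, 0, 0, -0.12],
    [-0.72, 0.41, -0.06, 0, 0, -0.19],
    [-0.9, 0.51, -0.06, 0, 0, -0.25],
    [-0.98, 0.56, -0.06, 0, 0, -0.26],
    [-0.98, 0.56, -0.06, 0, 0, -0.26],
  ],
)

```text
time_s: 13.2
tcp_pos: [0.5688, 0.0043, 0.2166]
eef_rot: [179.8, 0.0, -101.2]
contact_force: [-1.3, -1.7, -6.4]
gripper_width: 0.0407
```

```bash
python3 - <<'E'
from h import *
plan([.5891,.2026,.22],-101.3)
E
```

```text
t 13.2 shift [-0.9925  0.0928 -0.0167] turn [0.0023 0.     0.0014] n>= 3.1904302384286454 0.022638515439712997
```

Request:
apply_moves(
  moves=[
    [-0.15, 0.01, -0.02, 0.002, 0, 0.001],
    [-0.4, 0.04, -0.02, 0.002, 0, 0.001],
    [-0.65, 0.06, -0.02, 0.002, 0, 0.001],
    [-0.85, 0.08, -0.02, 0.002, 0, 0.001],
    [-0.97, 0.09, -0.02, 0.002, 0, 0.001],
    [-0.99, 0.093, -0.02, 0.002, 0, 0.001],
    [-0.99, 0.093, -0.02, 0.002, 0, 0.001],
  ],
)

```text
time_s: 14.08
tcp_pos: [0.5888, 0.2011, 0.22]
eef_rot: [179.9, -0.1, -101.3]
contact_force: [0.3, -0.7, -5.6]
gripper_width: 0.041
```

```bash
python3 - <<'E'
from h import *
s=status.get_state();print(s['tcp_pos'],s['eef_rot'],s['gripper_width'],s['contact_force'])
plan([.5891,.2026,.13],-101.3)
J=imaging.camera_info('wrist'); p,d=imaging.capture('wrist'); cv2.imwrite('pics/w9.png',p); np.savez('pics/w9.npz',T=J['T'],d=d)
E
```

```text
[0.58878073 0.20114343 0.22004582] [ 1.79918135e+02 -6.21108794e-02 -1.01311831e+02] 0.040993661091049245 [ 0.29409916 -0.7112901  -5.61554883]
t 14.075 shift [-0.0079 -0.0008  0.4502] turn [ 0.0009 -0.0007 -0.0001] n>= 1.4409305767356237 0.00966766602367102
```

View pics/w9.png

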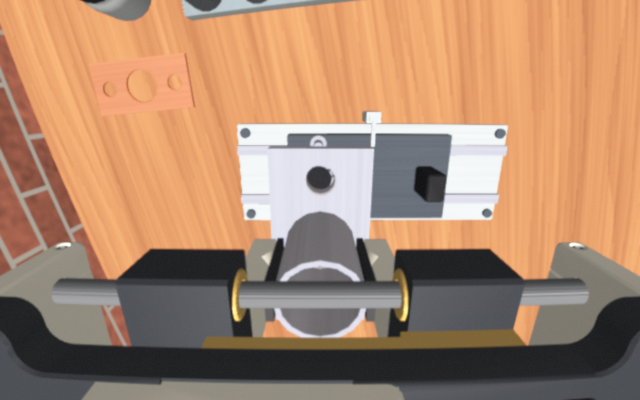

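Request:
apply_moves(
  moves=[
    [-0.008, 0, 0.1, 0, 0, 0],
    [-0.008, 0, 0.25, 0, 0, 0],
    [-0.008, 0, 0.38, 0, 0, 0],
    [-0.008, 0, 0.44, 0, 0, 0],
    [-0.008, 0, 0.45, 0, 0, 0],
    [-0.008, 0, 0.45, 0, 0, 0],
  ],
)

```text
time_s: 14.88
tcp_pos: [0.5897, 0.2024, 0.1313]
eef_rot: [-180.0, -0.0, -101.3]
contact_force: [-0.1, -0.2, -5.8]
gripper_width: 0.0411
```

```bash
python3 - <<'E'
from h import *
s=status.get_state();print(s['tcp_pos'],s['eef_rot'],s['gripper_width'],s['contact_force'])
J=imaging.camera_info('wrist'); p,d=imaging.capture('wrist'); cv2.imwrite('pics/w10.png',p); np.savez('pics/w10.npz',T=J['T'],d=d)
crop(p,240,90,170,150,4,'pics/c_w10.png')
p,d=imaging.capture('scene');cv2.imwrite('pics/s10.png',p); crop(p,320,100,110,100,6,'pics/c_s10.png')
E
```

```text
[0.58970526 0.20241394 0.13134641] [-1.79992807e+02 -3.30778812e-04 -1.01335640e+02] 0.04111439903513323 [-0.13562641 -0.23424433 -5.82491177]
```

View pics/c_w10.png

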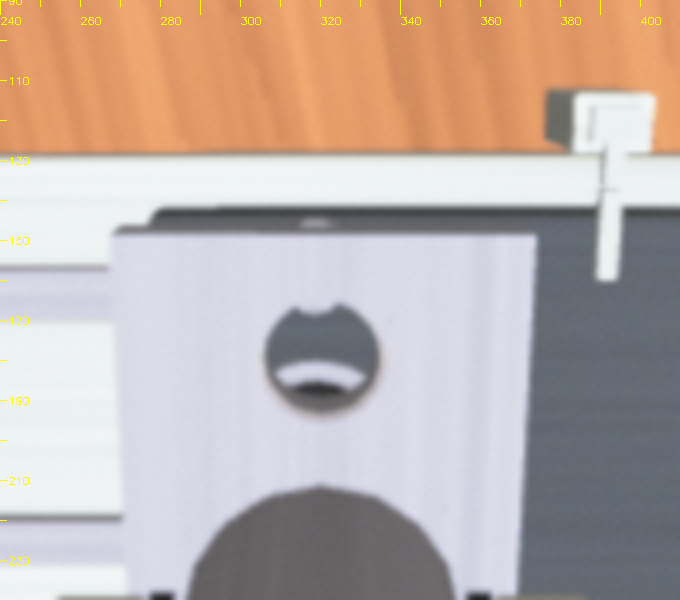

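View pics/c_s10.png

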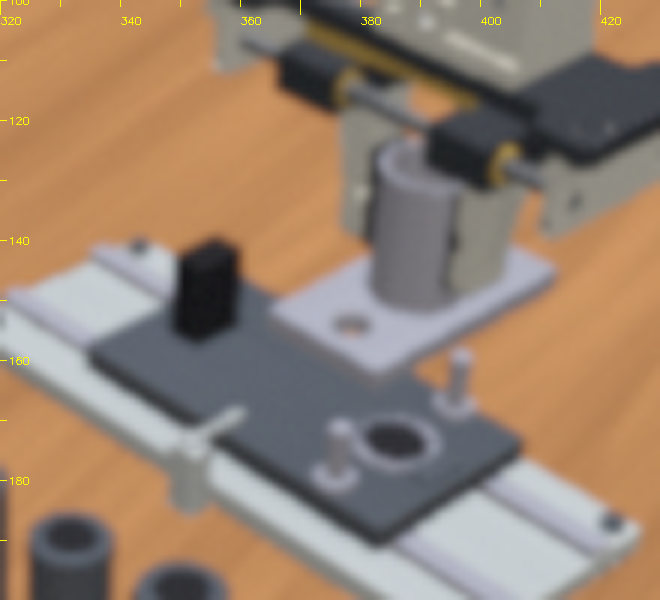

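```bash
python3 - <<'E'
from h import *
np.set_printoptions(precision=4,suppress=True,linewidth=200)
z=np.load('pics/w10.npz');J=imaging.camera_info('wrist');J['T']=z['T'];T=z['T'];d=z['d']
st=atz(J,319.25,161.75,.065); ho=atz(J,320.5,179.6,.117)
a=np.radians(-11.3);U=np.array([[np.cos(a),np.sin(a)],[-np.sin(a),np.cos(a)]])
print('stud',st,'hole',ho,'stud-hole track/cross mm',1e3*U@(st-ho)[:2])
tcp=np.array([.58971,.20241,.13135]); R=Ro.from_euler('xyz',[-179.993,0,-101.336],degrees=True)
pts=np.array([T[:3,:3]@(ray(J,u,v)*d[v,u])+T[:3,3] for v in list(range(152,162,2))+list(range(194,206,2)) for u in range(278,362,4)])
t=R.inv().apply(pts-tcp); A=np.c_[t[:,:2],np.ones(len(t))]; c=np.linalg.lstsq(A,t[:,2],rcond=None)[0]; print('plane',c,np.std(t[:,2]-A@c))
I=imaging.camera_info('scene')
for n,P in [('hole1',ho)]: print(n,proj(I,P))
# scene: stud tip centres / hole centre
print('scene hole',atz(I,379,154.3,.117),'stud R',atz(I,376.7,171.2,.065),'stud L',atz(I,396.7,159,.065))
# jig edge direction in wrist
e1=atz(J,241,128.5,.014);e2=atz(J,405,127.8,.014);print(np.degrees(np.arctan2(*(e1-e2)[:2][::-1])))
E
```

```text
stud [0.5819 0.1624 0.065 ] hole [0.5812 0.1631 0.117 ] stud-hole track/cross mm [ 0.7946 -0.4895]
plane [-0.1816  0.0003  0.0211] 0.0110787561584485
hole1 [377.8051 153.2685]
scene hole [0.5859 0.161  0.117 ] stud R [0.5852 0.1605 0.065 ] stud L [0.5995 0.2399 0.065 ]
-11.059239182418738
```

Request:
apply_moves(
  moves=[
    [0, -0.002, 0.03, 0, 0, 0],
    [0, -0.002, 0.07, 0, 0, 0],
    [0, -0.002, 0.11, 0, 0, 0],
    [0, -0.002, 0.13, 0, 0, 0],
    [0, -0.002, 0.135, 0, 0, 0],
    [0, -0.002, 0.135, 0, 0, 0],
  ],
)

```text
time_s: 15.72
tcp_pos: [0.5902, 0.2027, 0.1045]
eef_rot: [-180.0, 0.0, -101.3]
contact_force: [0.2, 0.1, -5.6]
gripper_width: 0.0406
```

```bash
python3 - <<'E'
from h import *
np.set_printoptions(precision=4,suppress=True,linewidth=200)
s=status.get_state();tcp=s['tcp_pos'];print(tcp,s['eef_rot'],s['gripper_width'],s['contact_force'])
J=imaging.camera_info('wrist'); p,d=imaging.capture('wrist'); cv2.imwrite('pics/w11.png',p); np.savez('pics/w11.npz',T=J['T'],d=d);T=J['T']
crop(p,240,90,170,150,4,'pics/c_w11.png')
R=Ro.from_euler('xyz',s['eef_rot'],degrees=True)
for v in (160,175,190,205): 
    print(v,[round(float((T[:3,:3]@(ray(J,u,v)*d[v,u])+T[:3,3])[2])*1e3,1) for u in (275,280,285,290,295,300,335,340,350,355,360,365)])
p,d=imaging.capture('scene');cv2.imwrite('pics/s11.png',p); crop(p,320,100,110,100,6,'pics/c_s11.png')
E
```

```text
[0.5902 0.2027 0.1045] [-179.9736    0.0226 -101.3185] 0.04060664701453466 [ 0.1583  0.1056 -5.5643]
160 [88.9, 89.0, 90.2, 90.0, 89.5, 90.5, 90.1, 89.7, 89.5, 90.9, 90.6, 89.2]
175 [88.1, 89.3, 90.2, 90.6, 90.2, 89.2, 90.0, 90.2, 89.7, 88.8, 89.5, 89.6]
190 [90.0, 89.9, 89.3, 88.8, 89.6, 90.2, 89.9, 89.5, 90.2, 90.6, 89.5, 89.4]
205 [89.1, 90.3, 90.2, 89.2, 89.0, 89.8, 90.6, 89.2, 89.3, 90.7, 88.3, 90.4]
```

View pics/c_w11.png

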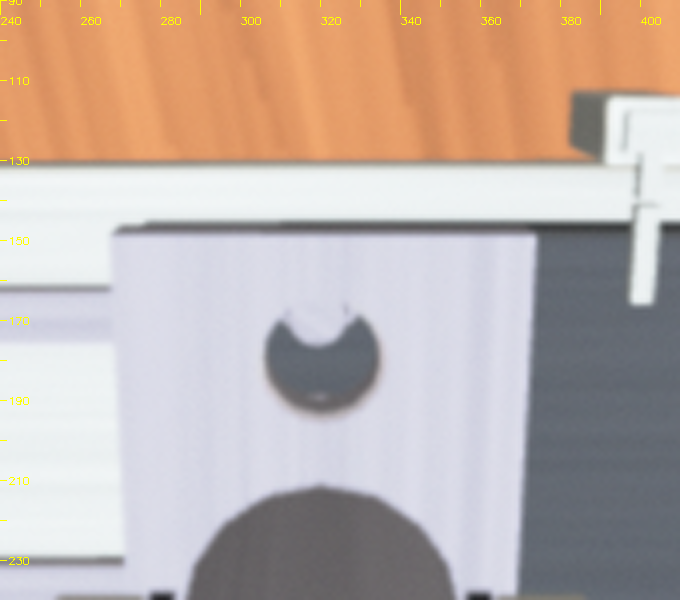

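View pics/c_s11.png

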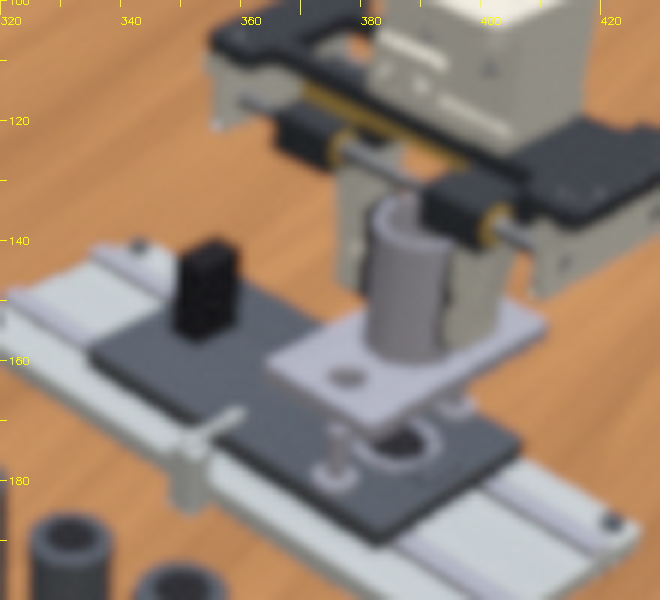

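```bash
python3 - <<'E'
from h import *
np.set_printoptions(precision=4,suppress=True,linewidth=200)
z=np.load('pics/w11.npz');J=imaging.camera_info('wrist');J['T']=z['T']
a=np.radians(-11.3);U=np.array([[np.cos(a),np.sin(a)],[-np.sin(a),np.cos(a)]])
ho=atz(J,320.5,179.6,.090)
st=atz(J,240+318/4,90+314/4,.065)
print(st,ho,1e3*U@(st-ho)[:2])
q=np.clip((cv2.imread('pics/w11.png').astype(float)-170)*3,0,255).astype('u1')
crop(q,300,155,45,45,12,'pics/c_w11b.png')
I=imaging.camera_info('scene'); print('scene hole',atz(I,320+348/6,100+377/6,.0898))
c=np.array([.5902,.2027]);
e1=atz(J,241,130.5,.014);e2=atz(J,385,130.5,.014);print(np.degrees(np.arctan2(*(e1-e2)[:2][::-1])))
E
```

```text
[0.5821 0.1621 0.065 ] [0.5818 0.1634 0.09  ] [ 0.602  -1.1781]
scene hole [0.585  0.1627 0.0898]
-11.325458768366218
```

View pics/c_w11b.png

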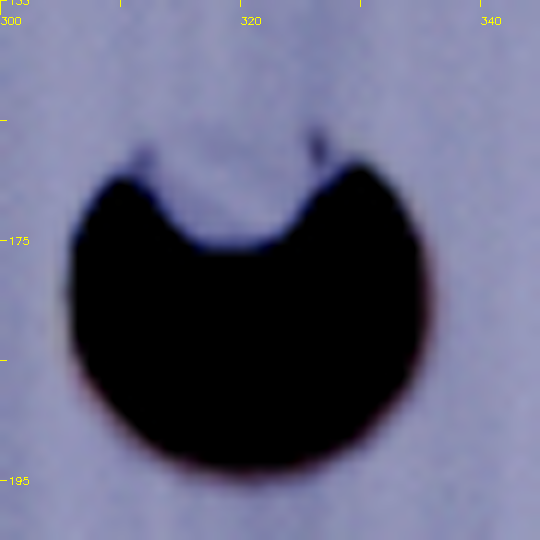

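Request:
apply_moves(
  moves=[
    [0.003, -0.001, 0, 0, 0, 0],
    [0.006, -0.002, 0, 0, 0, 0],
    [0.006, -0.002, 0, 0, 0, 0],
    [0.006, -0.002, 0, 0, 0, 0],
    [0.006, -0.002, 0, 0, 0, 0],
    [0.006, -0.002, 0, 0, 0, 0],
  ],
)

```text
time_s: 16.58
tcp_pos: [0.5904, 0.2015, 0.1048]
eef_rot: [-180.0, 0.0, -101.3]
contact_force: [-0.1, 0.1, -4.7]
gripper_width: 0.0407
```

```bash
python3 - <<'E'
from h import *
np.set_printoptions(precision=4,suppress=True,linewidth=200)
s=status.get_state();tcp=s['tcp_pos'];print(tcp,s['eef_rot'],s['gripper_width'],s['contact_force'],abs(s['qd']).max())
J=imaging.camera_info('wrist'); p,d=imaging.capture('wrist'); cv2.imwrite('pics/w12.png',p); np.savez('pics/w12.npz',T=J['T'],d=d)
q=np.clip((p.astype(float)-170)*3,0,255).astype('u1')
crop(q,300,155,45,45,12,'pics/c_w12b.png'); cv2.imwrite('pics/w12.png',p)
for n,b in (('top',(175,160,100,110)),('scene',(340,130,80,60))):
    p,d=imaging.capture(n);cv2.imwrite(f'pics/{n}12.png',p); crop(p,*b,5 if n=='top' else 8,f'pics/c_{n}12.png')
E
```

```text
[0.5904 0.2015 0.1048] [-179.9584    0.0405 -101.3166] 0.04067862576024507 [-0.1001  0.105  -4.6841] 0.06739161060415104
```

View pics/c_w12b.png

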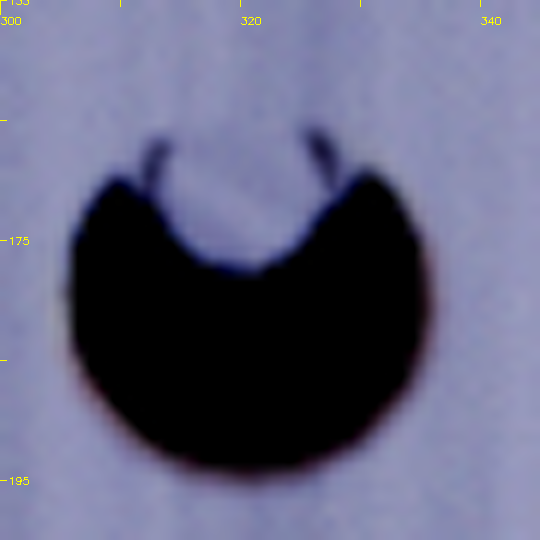

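View pics/c_top12.png

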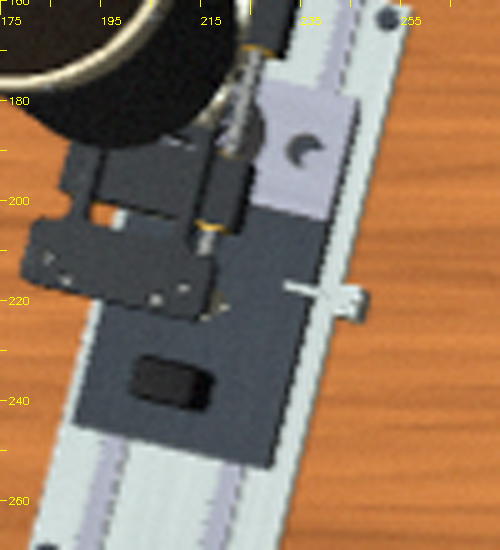

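View pics/c_scene12.png

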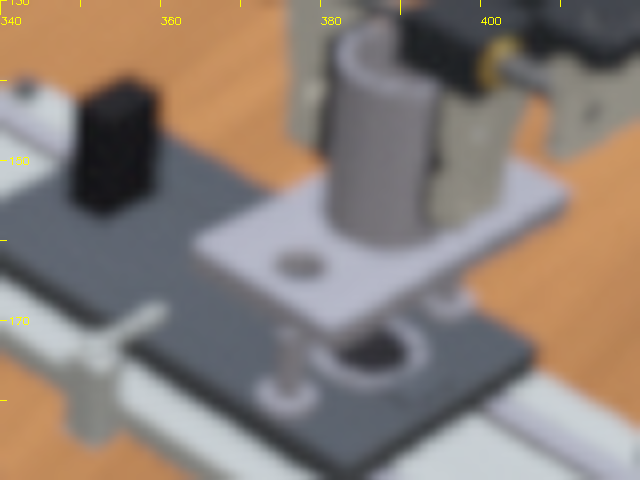

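View pics/w12.png

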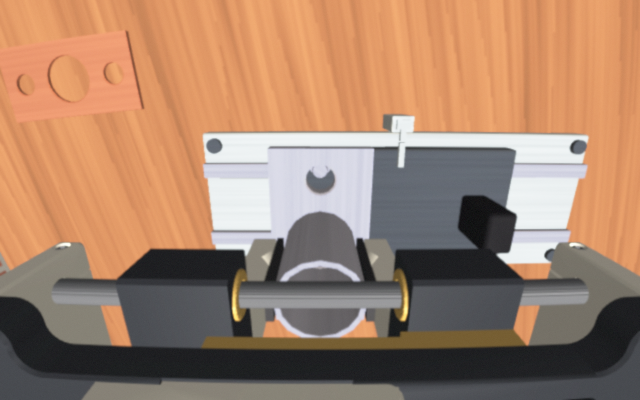

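```bash
python3 - <<'E'
from h import *
np.set_printoptions(precision=4,suppress=True,linewidth=200)
z=np.load('pics/w12.npz');J=imaging.camera_info('wrist');J['T']=z['T']
a=np.radians(-11.3);U=np.array([[np.cos(a),np.sin(a)],[-np.sin(a),np.cos(a)]])
ho=atz(J,320.6,179.5,.0902)
for v in (169.4,170): 
    st=atz(J,320.2,v,.065); print(st,ho,1e3*U@(st-ho)[:2])
I=imaging.camera_info('scene'); h=atz(I,340+301/8,130+266/8,.0902);print('scene hole',h, 1e3*U@(atz(I,376.7,171.2,.065)-h)[:2])
I=imaging.camera_info('top'); print('top hole px',proj(I,ho),'stud px',proj(I,st))
p=cv2.imread('pics/top12.png');crop(p,222,172,30,35,16,'pics/c_top12b.png')
E
```

```text
[0.582  0.1616 0.065 ] [0.5819 0.1621 0.0902] [ 0.2077 -0.468 ]
[0.5821 0.162  0.065 ] [0.5819 0.1621 0.0902] [ 0.2075 -0.0669]
scene hole [0.5854 0.1601 0.0902] [-0.2766  0.3361]
top hole px [235.7734 189.3868] stud px [237.4242 191.176 ]
```

View pics/c_top12b.png

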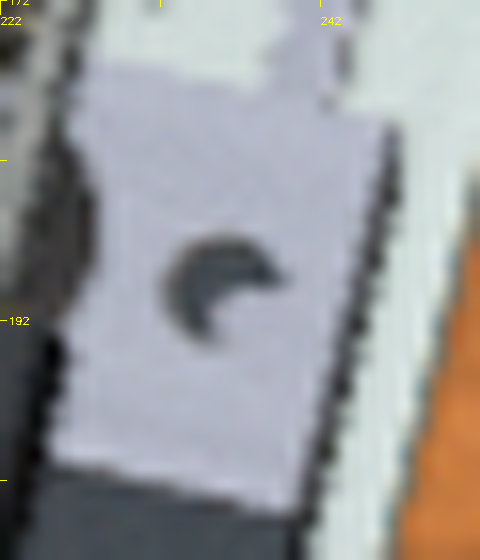

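Wrist, scene and top views agree that the hole and stud are within about 0.5 mm. The plate is level, the gap is about 15 mm, and the tab is still on the pointer at (401,130–165). I'm handing the job in.

```bash
python3 - <<'E'
from h import *
s=status.get_state();print(s['time_s'],s['tcp_pos'],s['eef_rot'],s['gripper_width'],s['contact_force'])
print(r.close_job())
E
```

```text
16.725 [0.59040982 0.20147712 0.10476652] [-1.79960597e+02  3.89262203e-02 -1.01318572e+02] 0.04063594349833136 [ 0.12360147  0.34942149 -5.93059379]
the job is handed in; nothing more can be done
None
```

I slid the carriage about 55 mm by its grip until the tab lined up with the pointer, then let go. I picked the flange up off the mat by its pipe and carried it over the rail with its underside more than 70 mm above the tallest socket. It is now held level over the studs. The job was handed in at 16.7 s.

**Last checks:**
- **Carriage:** the tab and pointer nib edges still lined up in the wrist view, and the carriage had not moved since I released it.
- **Height and level:** the flange's underside is about 80 mm above the bench, which leaves about 15 mm over the stud tips. The tool was within 0.05° of vertical.
- **Centring:** the wrist and scene views put the -y hole within about 0.5 mm of its stud, and the top view agreed. Before a last 1.2 mm correction, the views had put it 0.5 to 2 mm off.
- **Forces:** the wrist force showed only the flange's weight, with no sign of contact. The grip was steady on the pipe.

**Not confirmed directly:** the second (+y) hole was hidden by the gripper. I inferred its position from the flange's angle, which was within about 0.2° of the studs. Absolute positions from the cameras differed by 3 to 5 mm, so I compared the hole and stud within the same picture. A plane fit to the depth readings, meant as an extra level check, came out useless. Point readings across the plate top gave 88–91 mm, consistent with it being level.

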